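Pop the tight cap off the yellow flask

TASK

The black cap on the yellow flask is too tight for fingers: take the steel puller by its wooden grip, hook it under the cap's brim and pull the cap up off the flask without touching the cap with your fingers. Then stand the puller upright on the round cork mat, with the cap still resting in it, and let go.

Things in the scene. Friction and masses are not known exactly. Their poses are not given: they have to be found in the camera images.
- puller_grip (a point): Loose steel stirrup (180 g) with upright wooden grip 24 x 24 x 60 mm; point: grip centre, 92 mm above the puller's underside. z up; x runs along its channel, open at both ends, alike either way. Bottom: two flat rails along x, 64 long, 5 thick, 42 apart, to slide under the cap's brim; side strips 78 apart inside, cross strip (84 along y) 58-62 mm up. Stands on its rails.
- cap_mid (a point): Loose black push-on cap (50 g, red dot on top) on the yellow flask's spout; point: on its axis, 12 mm above its brim's underside. z up. Brim: disc 60 mm across, 5 thick, at the cap's bottom; above it 42 mm across; 25 tall in all; hollow, nothing below the brim. Held by sprung balls: about 6 to 16 N straight up pops it off; the spout reaches 20 mm into it.
- yellow_flask: Yellow vacuum flask, 92 mm across, fixed; origin: centre of its underside, z up. Shoulder 100 mm up, then a bare spout 24 mm across; the cap's brim begins 130 mm up, leaving a 30 mm gap for the puller's rails. A blue flask with a like cap is not wanted. Mug, bowl, spoon, cup and wooden box nearby are under 85 mm tall.
- mat_top (a point): Round cork mat, 160 mm across, 4 mm thick, fixed on the sill; point: centre of its upper face, z up.

How it is judged (in metres and radians):
On the way:
1. the cap is pulled off and lifted clear of the spout, carried by the puller (z of cap_mid in the frame of yellow_flask above 0.168 m and contact force between puller and cap above 0.1 N and contact force between cap and yellow_flask below 0.1 N), for 0.1 s.
At the end, for the whole second after the job is handed in: The puller stands upright (within 10 degrees) on the cork mat, its grip within 60 mm of the mat's centre, with the cap lying in it on its rails (cap's axis within 35 mm of the grip's), both at rest and released (horizontal distance between puller_grip and mat_top below 0.06 m and z of puller_grip in the frame of mat_top below 0.105 m and angle between puller_grip's own z axis and vertical below 0.17 rad and horizontal distance between cap_mid and puller_grip below 0.035 m and z of cap_mid in the frame of mat_top below 0.04 m and contact force between cap and puller above 0.05 N and linear speed of each of puller, cap below 0.02 m/s); the robot touches nothing.
It fails at once if the fingers touch the cap (contact force between the fingers and cap above 0.5 N).
It also fails if it takes over 61 s, if anything falls off the work surface, if the arm or the gripper's body presses on something with over 40 N, if the wrist force passes 120 N, or if a joint passes its speed limit or range.

ROBOT

A 6-joint arm with a two-finger parallel gripper is mounted at the origin on the work surface. World frame = base frame: x ahead of the robot, y to its left, z up, the work surface at z = 0. Lengths are in mm, angles in rad, forces in N, time in s.
With the tool pointing down it reaches from about 275 to 850 mm from the base axis. Payload 19 kg.
Tool frame: the origin (TCP) lies midway between the tips of the shut fingers; the grasp point (between the pads) lies behind it (robot.grip_depth is the z of the grasp point in the tool frame, in mm); z points along the fingers, y is the line along which they close (so a half turn about z gives the same grasp; the last joint's range is limited). The gripper opens to 85 mm and grips with 20 to 120 N. Pads are 22 mm wide; open, the fingers measure 114 mm over their backs; the gripper's body (76 mm by 85 mm) begins 54 mm behind the grasp point. The pads swing forward as they close: fully open they stand 13 mm farther back than shut.
Start: joints at [0.973, 0.15, 1.437, -0, 1.554, -0.134], TCP at [257.225, 514.223, 231.267] pointing down, gripper open.
Joint ranges: [-2.8, 2.8], [-0.68, 2.1], [0.12, 2.68], [-1.39, 4.53], [0.16, 2.79], [-2.81, 2.81]. Speed limits (rad/s): [1.89, 1.89, 2.22, 3.01, 3.01, 3.01].

INTERFACE

Orientations are given as a unit quaternion [x, y, z, w].
In Python, from cell import robot, fingers, kin, telemetry, vision, workorder gives the robot as it stands. Calls block until the motion is done:
- robot.goto(position, orientation): joint-space move of the TCP to a pose.
- robot.movel(position, vel=150, orientation=None): straight line of the TCP; orientation=None keeps the orientation; vel is the mean speed in mm/s.
- robot.goto_joints(angles): joint-space move.
- fingers.move_gripper(opening, f_grip=None): finger opening in mm; f_grip is the grip in N (None keeps the last); returns when the fingers have stopped.
- robot.dwell(seconds).
- kin.ik(position, orientation): joint angles nearest the present ones, or None.
- telemetry.state(): the state.
- vision.snapshot(name): name is "side" or "top" or "wrist"; returns a dict with "img" (400x640x3 uint8, blue, green, red), "range_z" (400x640 float32, mm along the optical axis (not along the pixel's ray), 0 where there is no reading), "vertical_fov" (degrees; the focal length in pixels is half the picture's height over the tangent of half this angle, whatever the lens; pixels are square), "cx", "cy" (the principal point, pixels), "xyz" and "orientation" of the camera in the world; the wrist camera has in their place "mount" (4x4, takes a point from camera to tool coordinates, whose origin is the TCP and whose axes are the flange's). Camera axes: x right, y up, looking along -z (the intrinsics and any distortion apply to the point x, -y, -z); pixel columns grow to the right and rows downward; lengths in mm; the calibration is good to about 2 mm. A picture is of the moment at which its call begins: read the wrist's pose just before it.
A pose or a line that the arm cannot do raises robot.MotionError and nothing moves.
- workorder.job_done(): hands the job in; it is judged then, once.
The state is a dict: "time_s": time; "joint_positions": joint angles; "joint_vel": joint speeds; "joint_torque": joint torques, N m; "eef_pos": TCP position; "tcp_rot": TCP orientation; "force": force on the tool from outside, world axes, zero at the start; "wrist_torque": the same for the moment, N m; "width": finger opening in mm; "finger_force": force on a finger pad.
Only numpy, scipy, OpenCV 4.12 (cv2) and the standard library are available. Lean on these libraries where they do the work, as an engineer would, in place of code of your own. Each camera call takes 0.05 s, during which the arm holds its last target. There are 200 camera calls.

## Working session

There is one attempt and no reset: what is moved stays moved. The work goes in short steps, each a Python script; the robot and the scene stay as the last script left them, time stands still between calls to the robot, and variables do not carry over. Pictures are saved under pics/ and viewed, at most 10 in all, crops included, and the job is handed in when it is done.

```bash
ls; mkdir -p pics
python3 - <<'E'
from cell import robot, fingers, kin, telemetry, vision, workorder
import cv2,numpy as np
for n in ["side","top"]:
    s=vision.snapshot(n); cv2.imwrite(f"pics/{n}0.png",s["img"]); np.savez(f"pics/{n}0.npz",**s)
    print(n,{k:v for k,v in s.items() if k not in("img","range_z")},(s["range_z"]>0).mean())
st=telemetry.state();print(st["time_s"],st["eef_pos"],st["tcp_rot"],st["width"],st["force"],robot.grip_depth)
E
```

```text
pics
side {'vertical_fov': 54.627641050680054, 'cx': 317.79943753763087, 'cy': 199.30451486925574, 'xyz': array([ 119.12288963, -424.19404856,  749.74949629]), 'orientation': array([ 0.34537852, -0.14707098, -0.35307355,  0.85698475])} 0.9958671875
top {'vertical_fov': 46.577101960733344, 'cx': 325.0292381158042, 'cy': 201.05868550882573, 'xyz': array([ 441.14542001,   -6.49325463, 1347.33291757]), 'orientation': array([-0.03291306,  0.03399939,  0.71139967, -0.70119276])} 0.99615625
0.1 [257.11976074 514.05649119 230.75553356] [ 2.29835271e-01  9.73229390e-01 -5.12935463e-04 -1.96812830e-04] 85.54992647780807 [ 0.0768855  -0.15166979  0.15178701] -18.700000000000003
```

View pics/side0.png

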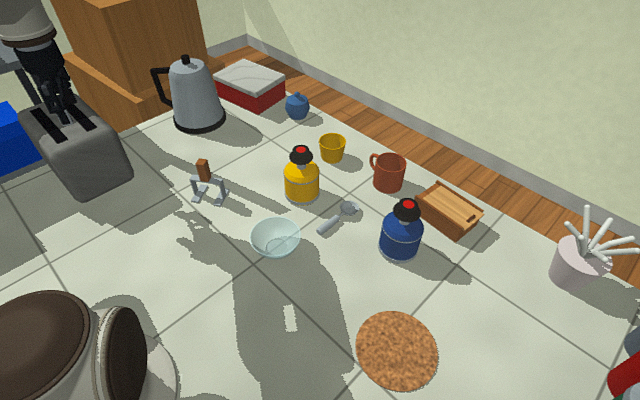

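View pics/top0.png

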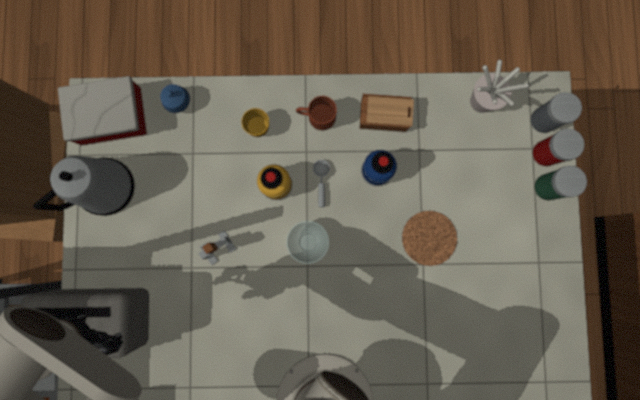

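Side view: the puller grip is at (203,168), the yellow flask's red dot at (301,150) and the mat at (397,350). Top view: the grip is at (210,247), the dot at (271,177) and the mat at (430,238).

```bash
cat > h.py <<'E'
import numpy as np, cv2
from scipy.spatial.transform import Rotation as R
from cell import robot, fingers, kin, telemetry, vision, workorder
def cam(s, st=None):
    "camera pose: 3x3 (cv axes: x right, y down, z ahead -> world), position"
    if "mount" in s:
        T=np.asarray(s["mount"]); Rt=R.from_quat(st["tcp_rot"]).as_matrix()
        Rc=Rt@T[:3,:3]; p=Rt@T[:3,3]+np.array(st["eef_pos"])
    else: Rc=R.from_quat(s["orientation"]).as_matrix(); p=np.array(s["xyz"])
    return Rc@np.diag([1,-1,-1.]), p
def dirs(s,uv,st=None):
    uv=np.atleast_2d(uv).astype(float); f=200/np.tan(np.radians(float(s["vertical_fov"]))/2)
    d=np.c_[(uv[:,0]-s["cx"])/f,(uv[:,1]-s["cy"])/f,np.ones(len(uv))]
    Rc,p=cam(s,st); return d@Rc.T, p      # unit optical depth
def plane(s,uv,z,st=None):
    d,p=dirs(s,uv,st); return p+d*((z-p[2])/d[:,2])[:,None]
def depth(s,uv,st=None):
    d,p=dirs(s,uv,st); uv=np.atleast_2d(uv).round().astype(int)
    return p+d*np.asarray(s["range_z"])[uv[:,1],uv[:,0]][:,None]
def cross(rays):
    A=sum(np.eye(3)-np.outer(d,d) for d,p in rays); b=sum((np.eye(3)-np.outer(d,d))@p for d,p in rays)
    return np.linalg.solve(A,b)
def tri(a,b):
    "a,b=(s,uv,st): crossing point, gap"
    rs=[]
    for s,uv,st in (a,b):
        d,p=dirs(s,uv,st); d=d[0]/np.linalg.norm(d[0]); rs.append((d,p))
    x=cross(rs); return x, max(np.linalg.norm((np.eye(3)-np.outer(d,d))@(x-p)) for d,p in rs)
def blob(m,near=None,n=30):
    k,l,st,c=cv2.connectedComponentsWithStats(m.astype(np.uint8))
    i=[j for j in range(1,k) if st[j,4]>=n]
    j=min(i,key=lambda j:np.linalg.norm(c[j]-near)) if near is not None else max(i,key=lambda j:st[j,4])
    return l==j,c[j],st[j]
def hsv(s): return cv2.cvtColor(np.ascontiguousarray(s["img"]),cv2.COLOR_BGR2HSV).astype(int)
def hue(s,a,b,smin=100,vmin=50):
    h=hsv(s); ok=(h[...,0]>=a)&(h[...,0]<=b) if a<=b else (h[...,0]>=a)|(h[...,0]<=b)
    return ok&(h[...,1]>=smin)&(h[...,2]>=vmin)
E
python3 - <<'E'
from h import *
S=dict(np.load("pics/side0.npz")); T=dict(np.load("pics/top0.npz"))
pts={"dot":((301,150),(271,177)),"grip":((203,168),(210,247)),"mat":((397,350),(430,238)),"bluedot":((408,204),(383,161))}
for k,(a,b) in pts.items():
    rng={"dot":(170,8,150),"bluedot":(170,8,150),"grip":(4,20,90),"mat":(4,20,60)}[k]
    ca=blob(hue(S,*rng),a,6)[1]; cb=blob(hue(T,*rng),b,4)[1]
    print(k,ca.round(1),cb.round(1),"tri",[np.round(v,1) for v in tri((S,ca,None),(T,cb,None))],"dS",depth(S,ca).round(0),"dT",depth(T,cb).round(0))
print(depth(S,[(300,230),(330,300)]).round(0), depth(T,[(370,290),(240,330)]).round(0))
E
```

```text
dot [300.5 149.1] [270.2 176.5] tri [array([620.9, 131.8, 153.9]), np.float64(0.5)] dS [[619. 129. 157.]] dT [[620. 131. 160.]]
grip [203.1 169.6] [208.4 247.9] tri [array([439.6, 305.9,  89.3]), np.float64(1.5)] dS [[433. 286. 106.]] dT [[438. 298. 124.]]
mat [396.2 350.7] [429.1 237.9] tri [array([ 458.6, -312. ,  -10.7]), np.float64(1.0)] dS [[ 453. -315.    4.]] dT [[ 458. -308.    3.]]
bluedot [408.2 203.9] [383.2 160.9] tri [array([ 658. , -162.7,  153.1]), np.float64(0.8)] dS [[ 656. -164.  156.]] dT [[ 657. -162.  155.]]
[[ 529.   41.    1.]
 [ 442. -147.    1.]] [[ 311. -136.  -11.]
 [ 206.  236.    4.]]
```

```bash
cat >> h.py <<'E'
def down(yaw):
    "tool z down, tool y axis along world yaw"
    y=np.array([np.cos(yaw),np.sin(yaw),0]); z=np.array([0,0,-1.]); return R.from_matrix(np.c_[np.cross(y,z),y,z]).as_quat()
def wrist():
    st=telemetry.state(); return vision.snapshot("wrist"),st
E
python3 - <<'E'
from h import *
s,st=wrist(); print(np.round(s["mount"],3),s["vertical_fov"],s["cx"],s["cy"])
q=st["tcp_rot"]; o=R.from_quat(q).as_matrix()@np.array(s["mount"])[:3,3]; print(o)
for i,dx in enumerate([(-15,0),(45,0)]):
    robot.goto([437-o[0]+dx[0],298-o[1]+dx[1],300],q)
    s,st=wrist(); np.savez(f"pics/p{i}.npz",s=s,st=st); cv2.imwrite(f"pics/p{i}.png",s["img"])
print(telemetry.state()["time_s"])
E
```

```text
[[-1.00000e-03  9.51000e-01  3.10000e-01  7.89080e+01]
 [ 1.00000e+00  2.00000e-03 -0.00000e+00  3.13000e-01]
 [-1.00000e-03  3.10000e-01 -9.51000e-01 -1.43034e+02]
 [ 0.00000e+00  0.00000e+00  0.00000e+00  1.00000e+00]] 66.10465383253113 331.0897109549588 197.3323707092849
[-70.34269538  35.71061653 143.04503358]
1.925
```

View pics/p0.png

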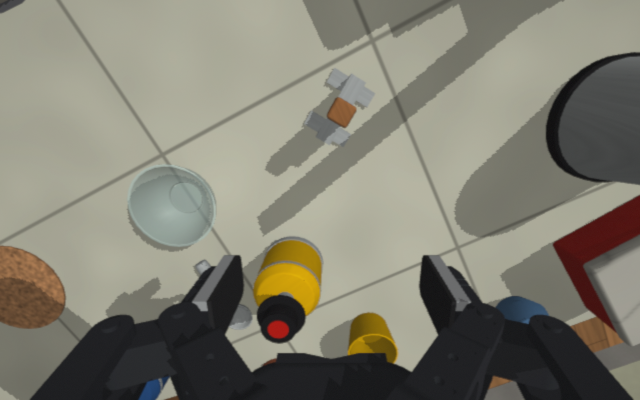

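The first wrist picture shows the grip top at about (342,112). The rails run along image direction (37,22) and the cross strip goes from (352,87) to (325,122). The yellow flask's dot is at (278,329).

Run:
```python
from h import *
V=[]
for i in range(2):
    d=np.load(f"pics/p{i}.npz",allow_pickle=True); V.append((d["s"].item(),d["st"].item()))
C=[];D=[]
for i,(s,st) in enumerate(V):
    near=(342,112) if i==0 else C[0]
    m,c,_=blob(hue(s,4,20,110),near); v=hsv(s)[...,2]
    print(i,c,m.sum(),np.percentile(v[m],[5,25,50,75,95]))
    top=m&(v>np.percentile(v[m],[5,95]).mean()); top,ct,_=blob(top,c,10); r=cv2.minAreaRect(np.argwhere(top)[:,::-1].astype(np.float32))
    C.append(np.array(r[0])); print("rect",r)
    box=plane(s,cv2.boxPoints(r),122,st); e=np.diff(np.r_[box,box[:1]],axis=0); print("edges",np.linalg.norm(e,axis=1).round(1),np.degrees(np.arctan2(e[:,1],e[:,0])).round(1),box.mean(0).round(1),"depth",depth(s,ct,st).round(1))
    dd=blob(hue(s,170,6,170),None)[1] if i else blob(hue(s,170,6,170),(278,329))[1]
    D.append(dd); print("dot",dd,depth(s,dd,st).round(1),plane(s,dd,155,st).round(1))
    # steel: points 50..70 high near puller -> cross strip
    vv,uu=np.mgrid[0:400,0:640]; uv=np.c_[uu.ravel(),vv.ravel()]
    P=depth(s,uv,st); n=np.linalg.norm(P[:,:2]-box.mean(0)[:2],axis=1)<75
    for lo,hi in((50,75),(2.5,50),(90,140)):
        Q=P[n&(P[:,2]>lo)&(P[:,2]<hi)]; 
        if len(Q)>20:
            r=cv2.minAreaRect(Q[:,:2].astype(np.float32)); w,ev=np.linalg.eigh(np.cov(Q[:,:2].T)); print(lo,hi,len(Q),np.round(r[0],1),np.round(r[1],1),round(r[2],1),np.median(Q[:,2]).round(1),"major",np.degrees(np.arctan2(ev[1,1],ev[0,1])).round(1))
(a,sa),(b,sb)=V
print("grip tri",tri((a,C[0],sa),(b,C[1],sb))); print("dot tri",tri((a,D[0],sa),(b,D[1],sb)))
```

```text
0 [341.04069767 111.88953488] 516 [103. 132. 136. 140. 145.]
rect ((342.1321105957031, 111.70207214355469), (20.946636199951172, 21.522489547729492), 30.256441116333008)
edges [20.9 20.8 21.1 21.2] [ 122.2   34.5  -56.8 -146.1] [438.8 302.3 122. ] depth [[438.5 302.4 122. ]]
dot [277.70662461 329.07255521] [[619.6 131.  154.9]] [[619.5 131.  155. ]]
50 75 823 [438.5 301.1] [22.  84.3] 33.2 62.5 major 123.1
2.5 50 1029 [438.4 306.2] [128. 140.] 8.4 5.4 major 121.8
90 140 576 [439.3 301.5] [24.  23.9] 33.2 122.1 major -135.2
1 [314.59684362  55.19655667] 697 [ 75.8 124.  138.  141.  147. ]
rect ((313.9012451171875, 52.76433563232422), (24.341651916503906, 24.261842727661133), 28.610462188720703)
edges [21.6 22.3 21.8 22.7] [ 121.2   37.   -57.6 -143.6] [438.7 301.9 122. ] depth [[438.8 302.  122.5]]
dot [591.15239769 214.53251318] [[767.5 539.6  62.1]] [[697.8 480.8 155. ]]
50 75 946 [440.1 302.3] [22.1 84.1] 33.3 62.5 major 123.0
2.5 50 1143 [436.9 298.9] [132.4 144.7] 79.4 5.4 major 123.0
90 140 745 [439.5 301.7] [23.9 24.1] 32.7 122.1 major -169.1
grip tri (array([438.66161008, 302.14894246, 122.3509892 ]), np.float64(0.2226368536921854))
dot tri (array([450.7470427 , 289.78093425, 443.53868197]), np.float64(24.48494282202973))
```

View pics/p1.png

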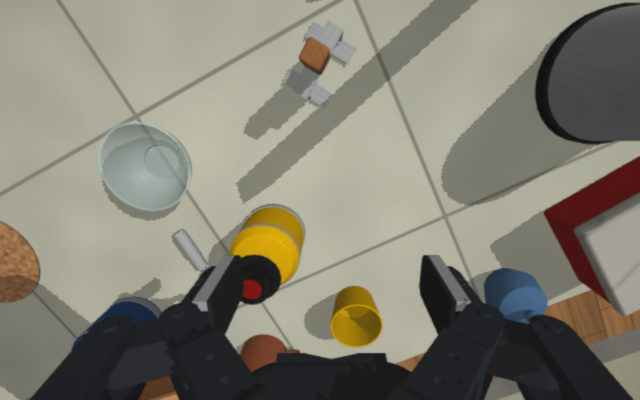

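Measurements agree with the text: grip centre (439,302) with its top at 122.3, channel yaw 33.2°, cap axis (619.7,131) with its top at 155. Next I check the whole route with inverse kinematics (IK), then grasp.

```bash
cat >> h.py <<'E'
YAW=np.radians(33.2); CH=np.array([np.cos(YAW),np.sin(YAW)])
P=np.array([439.,302.]); F=np.array([619.8,131.2]); M=np.array([456.,-311.])
E
python3 - <<'E'
from h import *
best=None
for k in range(4):
    q=down(YAW+k*np.pi/2); js=[kin.ik(list(p)+[z],q) for p,z in((P,76),(P,260),(F-120*CH,189),(F,189),(F,300),(M,300),(M,82))]
    ok=all(j is not None for j in js)
    print(k,ok,[None if j is None else round(j[5],2) for j in js])
    if ok:
        c=abs(js[0][5]-telemetry.state()["joint_positions"][5])
        if best is None or c<best[0]: best=(c,k)
k=best[1]; q=down(YAW+k*np.pi/2); np.save("q.npy",q); print("use",k)
robot.goto(list(P)+[200],q)
robot.movel(list(P)+[76],vel=120)
fingers.move_gripper(0,100); st=telemetry.state(); print(st["width"],st["finger_force"],st["eef_pos"],st["time_s"])
robot.movel(list(P)+[96],vel=60); st=telemetry.state(); print(st["width"],st["force"])
s=vision.snapshot("side"); cv2.imwrite("pics/g.png",cv2.resize(s["img"][100:260,120:380],None,fx=3,fy=3))
E
```

```text
0 True [np.float64(-0.12), np.float64(-0.12), np.float64(-0.6), np.float64(-0.49), np.float64(-0.49), np.float64(-1.32), np.float64(-1.32)]
1 False [np.float64(-1.69), np.float64(-1.69), np.float64(-2.17), np.float64(-2.06), np.float64(-2.06), None, None]
2 False [None, None, np.float64(2.54), np.float64(2.65), np.float64(2.65), np.float64(1.82), np.float64(1.82)]
3 True [np.float64(1.45), np.float64(1.45), np.float64(0.97), np.float64(1.08), np.float64(1.08), np.float64(0.25), np.float64(0.25)]
use 0
23.064773886245735 97.64891624450684 [439.07541209 302.05089351  76.17365214] 4.4083
22.636044328597613 [ 0.09408428  0.51812028 -2.21984202]
```

View pics/g.png

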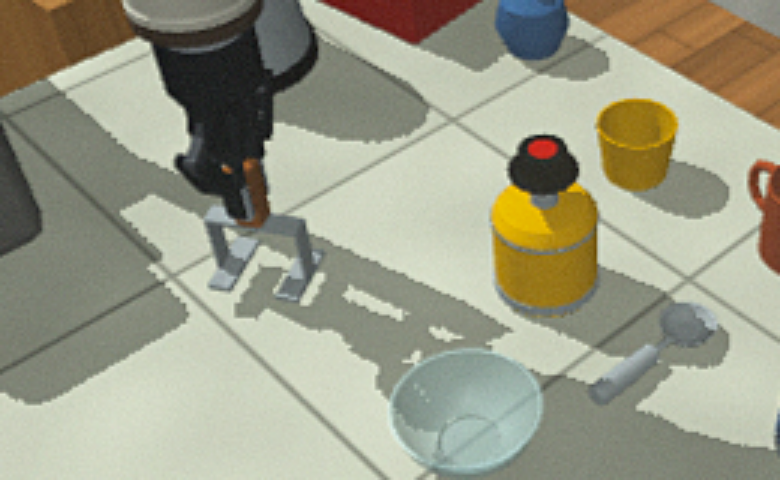

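The puller hangs upright in the gripper, with its rails level at about (235,265) and (300,275) in the crop, and the wrist reads its weight. Next is the pre-insertion pose and a check there.

Run:
```python
from h import *
q=np.load("q.npy"); A=F-115*CH
robot.movel(list(P)+[195],vel=150)
robot.movel(list(A)+[188.5],vel=180); robot.dwell(.2)
st=telemetry.state(); print(st["time_s"],st["eef_pos"],st["force"])
s=vision.snapshot("side"); np.savez("pics/a.npz",**s)
f=200/np.tan(np.radians(s["vertical_fov"])/2); Rc,p=cam(s); c=Rc.T@(np.r_[A,150]-p); u,v=np.round(f*c[:2]/c[2]+[s["cx"],s["cy"]]).astype(int)
c=s["img"][v-90:v+110,u-90:u+170]; print(u,v); cv2.imwrite("pics/a.png",cv2.resize(c,None,fx=3,fy=3))
vv,uu=np.mgrid[0:400,0:640]; Q=depth(s,np.c_[uu.ravel(),vv.ravel()]); 
L=(Q[:,:2]-A)@np.c_[CH,[-CH[1],CH[0]]]   # along channel, across
for lo,hi in((108,126),(168,178)):
    m=(abs(L[:,0])<60)&(abs(L[:,1])<60)&(Q[:,2]>lo)&(Q[:,2]<hi); print(lo,hi,m.sum(),L[m].min(0).round(1),L[m].max(0).round(1),np.percentile(Q[m,2],[10,50,90]).round(1))
```

```text
7.4833 [523.46173801  68.72988841 188.55995254] [-0.98048888  0.61263397 -1.99020098]
288 182
108 126 383 [-34.6 -43.3] [31.9 41.7] [116.2 118.2 119.8]
168 178 218 [-14.2 -42.9] [11.9 41.4] [172.3 174.9 176.5]
```

View pics/a.png

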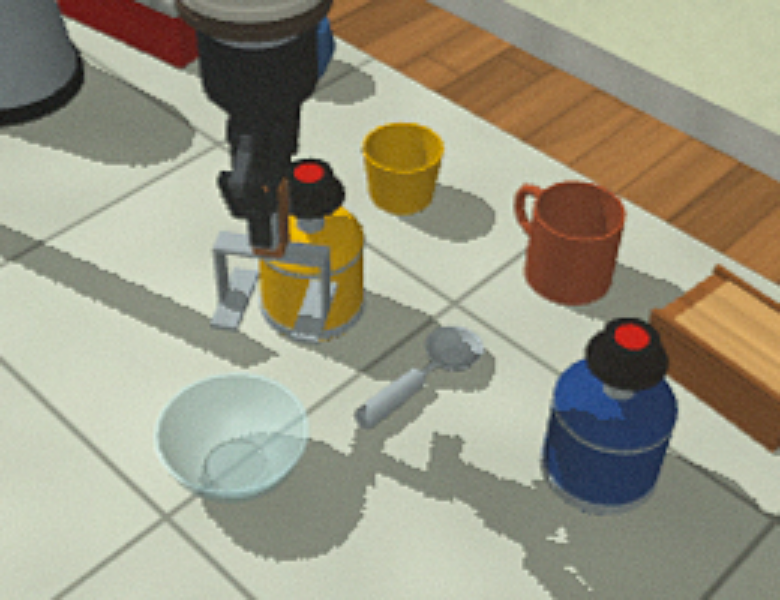

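The puller is level in front of the flask. The side camera puts it within about 1.5 mm of its commanded centre, with the rail tops at 118. Now I insert it and pull.

Run:
```python
from h import *
robot.movel(list(F-25*CH)+[188.5],vel=100); print(telemetry.state()["force"])
robot.movel(list(F)+[188.5],vel=50); print(telemetry.state()["force"])
for z in (197,203,210,225,255):
    robot.movel(list(F)+[z],vel=25); st=telemetry.state(); print(z,st["force"].round(2),st["width"])
robot.dwell(.2); print(st["time_s"])
s=vision.snapshot("side"); cv2.imwrite("pics/l.png",cv2.resize(s["img"][60:230,200:420],None,fx=3,fy=3))
```

```text
[ 0.10998345  0.10540641 -1.42695105]
[ 0.20746913 -0.47524745 -1.68050166]
197 [-0.05 -0.46 -2.25] 22.844188332237202
203 [-0.44 -0.16 -1.73] 22.91212416744873
210 [-0.27 -0.47 -2.16] 22.9202238302199
225 [-1.02 -0.19 -2.21] 23.156963337503743
255 [ 0.14 -0.58 -1.69] 22.919570687821476
12.65
```

View pics/l.png

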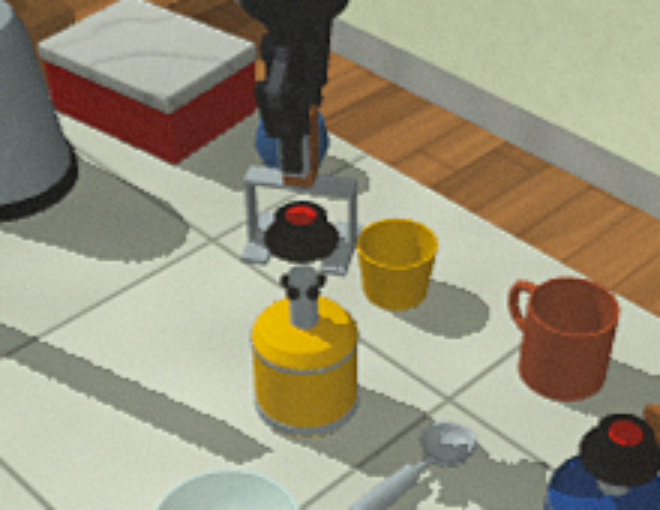

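The cap is off, bare spout at (303,290), and rests in the puller at (302,232). I carry it to the mat gently and look at the mat from two wrist positions on the way.

Run:
```python
from h import *
robot.movel(list(F)+[275],vel=60)
V=[]
for xy in (F+.75*(M-F), M):
    robot.movel(list(xy)+[275],vel=90); robot.dwell(.2)
    s,st=wrist(); V.append((s,st)); m,c,b=blob(hue(s,4,20,60)); 
    e=cv2.fitEllipse(cv2.convexHull(np.argwhere(m)[:,::-1].astype(np.int32)))
    uv=np.argwhere(m)[:,::-1]; W=plane(s,uv,4,st); (o,r)=cv2.minEnclosingCircle(W[:,:2].astype(np.float32))
    D=depth(s,uv,st); print(b,"circle",np.round(o,1),round(r,1),"depth z",np.median(D[:,2]).round(1),st["force"].round(1))
    V[-1]+=(np.array(e[0]),)
print(tri(*[(s,e,st) for s,st,e in V]),st["time_s"])
cv2.imwrite("pics/m.png",s["img"])
```

```text
[ 460  216  138  120 8382] circle [ 854.  -193.2] 106.9 depth z 53.6 [ 0.2 -0.2 -1.6]
[    0   276   144   124 10858] circle [ 246.4 -851.1] 159.5 depth z -278.4 [-0.4 -0.9 -1.9]
(array([ 434.43483952, -189.31695233,  419.91458222]), np.float64(58.091481615107476)) 19.375
```

View pics/m.png

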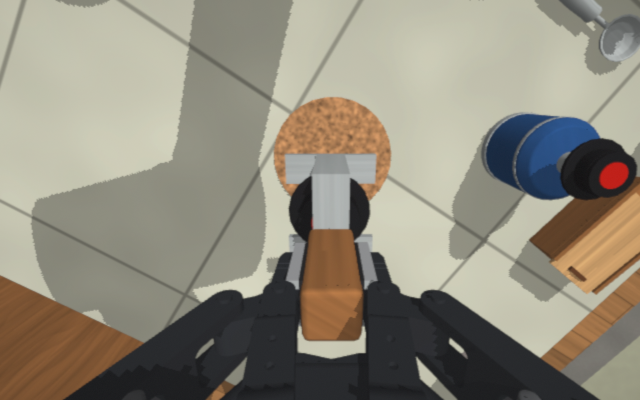

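The cap sits in the puller, at about (330,208). My masks picked the wrong wooden items; the mat is at (333,153). I'll redo it at that spot and lower by touch.

Run:
```python
from h import *
s,st=wrist(); m,c,b=blob(hue(s,4,20,60),(333,125),500); uv=np.argwhere(m)[:,::-1]
W=plane(s,uv,4,st); o,r=cv2.minEnclosingCircle(W[:,:2].astype(np.float32)); zd=np.median(depth(s,uv,st)[:,2]); print(b,np.round(o,1),r,zd)
S=dict(np.load("pics/side0.npz")); ms,_,_=blob(hue(S,4,20,60),(397,350),100); uv=np.argwhere(ms)[:,::-1]
os,rs=cv2.minEnclosingCircle(plane(S,uv,4)[:,:2].astype(np.float32)); print("side",np.round(os,1),rs,np.median(depth(S,uv)[:,2]))
G=np.array(o) if abs(r-80)<5 and np.linalg.norm(o-M)<25 else M
print("place",G)
robot.movel(list(G)+[275],vel=60); robot.movel(list(G)+[100],vel=70); robot.movel(list(G)+[85],vel=25); robot.dwell(.2)
f0=telemetry.state()["force"][2]
for z in np.arange(84,73,-1.):
    robot.movel(list(G)+[z],vel=15); robot.dwell(.1); st=telemetry.state(); df=st["force"][2]-f0; print(z,round(df,2))
    if df>1.8: break
print(st["time_s"],st["eef_pos"])
```

```text
[ 274   97  117  104 6270] [ 457.3 -309.1] 80.04087829589844 4.4397769064075305
side [ 456.8 -310.7] 80.4602279663086 4.912115077780129
place [ 457.27194214 -309.08737183]
84.0 -1.23
83.0 -0.64
82.0 -0.11
81.0 0.56
80.0 4.03
25.075 [ 457.36774661 -309.20842913   80.17815942]
```

Contact came at TCP z = 80, as predicted. Release and check.

Run:
```python
from h import *
fingers.move_gripper(60); robot.dwell(.2)
e=telemetry.state()["eef_pos"]; robot.movel([e[0],e[1],200],vel=60); robot.movel([e[0],e[1]+120,300],vel=150); robot.dwell(.5)
st=telemetry.state(); print(st["time_s"],st["force"].round(1),st["width"])
s=vision.snapshot("side"); cv2.imwrite("pics/e.png",cv2.resize(s["img"][240:400,300:500],None,fx=3,fy=3))
```

```text
29.5583 [ 0.1 -0.1  0. ] 59.953134895693466
```

View pics/e.png

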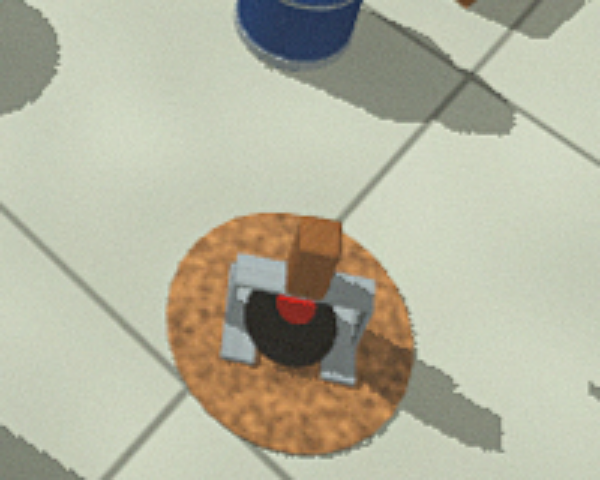

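The puller stands upright near the mat's centre, with the cap on its rails at (292,325), under the cross strip. The gripper is clear.

```bash
python3 -c "
from cell import workorder
print(workorder.job_done())"
```

```text
the job is handed in; nothing more can be done
None
```

The cap is off the yellow flask and resting in the puller, which stands upright and released on the cork mat; I handed the job in at about 30 s of the 61 s, and no verdict was returned.

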